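Throw the gearbox lever into the marked notch

TASK

Put the bench gearbox into the marked gear: lift its lever out of neutral against the spring, swing it round to the notch beside the one tall post, feel for that notch and let the tongue drop fully home in it, then let go. Do not let the lever drop into any other notch on the way, and leave the tools and other things on the bench where they are.

Things in the scene. Friction and masses are not known exactly. Their poses are not given: they have to be found in the camera images.
- gearbox: Fixed engine rig: low grey gearbox on timbers with a flat dark steel deck (top 80 mm above the table, 350 mm wide, x -190 to +45 mm); orange engine 185 mm tall at x +70 to +220 mm. Origin: on the lever's upright pivot axis, at table height. -x points along the middle of neutral, roughly to the robot; z up.
- ring (a point): Pivot axis at deck height, 80 mm up. Around it on the deck, 68 to 102 mm out, lies a steel ring 12 mm high with a 32 degree neutral gap in the middle and slots 17 mm wide at about -52, -30, +30, +52 degrees of swing. The ring is askew by an unknown angle, up to 6 degrees either way: each slot is off the line from pivot to its mark by as much and must be found by feel.
- swing (a joint): Lever's angle about the upright pivot, rad. 0: along the gearbox's -x axis; grows counter-clockwise seen from above (handle at (-125 cos, -125 sin) mm in the gearbox's frame). Stops at +-1.12. Light friction (0.06 N m), stays where left. Starts in the neutral gap, within +-0.1.
- lift (a joint): Lever's rise along its pivot, m. 0: tongue fully down in a slot or the neutral gap; 0.010: tongue resting on the ring; above 0.010 it passes over the ring; 0.019: upper stop. A spring (4 N at 0, 140 N/m) and 3 N weight press it down. The 12 mm wide tongue drops by itself only within about 1.5 degrees of a slot's middle; the slot's walls then stop the swing.
- grip (a point): Gripping point of the lever's handle: black, upright, round, 26 mm across, 60 mm tall (39 mm below to 21 mm above this point), 125 mm from the pivot, on the lever's flat steel arm (18 mm wide, 150 mm long). 150 mm above the table at lift 0; turns with the lever. Best taken from above; the handle may turn between the fingers.
- nose (a point): Outer end of the lever's arm, 145 mm from the pivot.
- mark: The mark: an upright steel post with a wider head, 17 mm across its foot, 30 mm tall, on the deck 163 mm from the pivot, beyond the lever's end. It stands by the wanted slot, at -52, -30, +30 or +52 degrees of swing exactly. Origin: centre of its foot. The other three places have only flat round screw heads 5 mm high. Fixed.
- driver: Bystander, loose on the bench: screwdriver. Leave it where it is. Origin: its underside.
- spanner: Bystander, loose on the bench: open-ended spanner. Leave it where it is. Origin: its underside.
- jar: Bystander, loose on the bench: screw-top jar, 64 mm across, 75 mm tall. Leave it where it is. Origin: its underside.
- pack: Bystander, loose on the bench: black battery pack, 150 x 85 x 50 mm. Leave it where it is. Origin: its underside.
- case: Bystander, loose on the bench: flat blue tool case, 110 x 150 x 43 mm. Leave it where it is. Origin: its underside.
- spraycan: Bystander, loose on the bench: aluminium spray can, 56 mm across, 160 mm tall. Leave it where it is. Origin: its underside.
- mallet: Bystander, loose on the bench: hammer. Leave it where it is. Origin: its underside.

How it is judged (in metres and radians):
On the way, in this order (a step that is already met when the one before it is completed fails the run):
1. the lever has been lifted clear of the neutral gap and swung out of it (value of joint lift above 0.007 m and (value of joint swing above 0.33 rad or value of joint swing below -0.33 rad)), for 0.05 s.
2. the tongue has dropped into the slot beside the post (value of joint lift below 0.0025 m and horizontal distance between nose and mark below 0.032 m), for 0.2 s.
At the end, for the whole second after the job is handed in: The lever's tongue is fully down (lift under 2.5 mm) in the slot beside the tall post (lever's nose within 32 mm of the post, seen from above), the lever is at rest and released (all of step 2 and velocity of joint swing between -0.05 and 0.05 rad/s); the robot touches nothing.
It fails at once if the lever drops into a slot other than the marked one (value of joint lift below 0.005 m and horizontal distance between nose and mark above 0.036 m and (value of joint swing above 0.36 rad or value of joint swing below -0.36 rad)).
It fails at once if a bystander is pushed more than 30 mm from its place (distance of any of driver, spanner, jar, pack, case, spraycan, mallet from where it was at the start of the episode above 0.03 m).
It also fails if it takes over 48 s, if anything falls off the work surface, if the arm or the gripper's body presses on something with over 40 N, if the wrist force passes 120 N, or if a joint passes its speed limit or range.

ROBOT

A 7-joint arm with a two-finger parallel gripper is mounted at the origin on the work surface. World frame = base frame: x ahead of the robot, y to its left, z up, the work surface at z = 0. Lengths are in m, angles in degrees, forces in N, time in s.
With the tool pointing down it reaches from about 0.425 to 0.95 m from the base axis. Payload 4.7 kg.
Tool frame: the origin (TCP) lies at the very end of the fingers, on their centre line; the grasp point (between the pads) lies 19 mm behind it (env.grip_point_offset is the distance from the TCP to the grasp point, in m); x points along the fingers, y is the direction in which the jaws open and shut, and the axes are right-handed (so a half turn about x gives the same grasp; the last joint's range is limited). The gripper opens to 87 mm and grips with 3 to 60 N. Pads are 19 mm wide; open, the fingers measure 117 mm over their backs; the gripper's body (75 mm by 190 mm) begins 51 mm behind the grasp point.
Start: joints at [71.282, 26.849, -2.785, 87.806, 1.381, 65.374, -4.715], TCP at [0.198, -0.645, 0.223] pointing down, gripper open.
Joint ranges: [-148.3, 148.3], [-19.14, 114.17], [-79.39, 73.82], [5.75, 140.21], [-59.74, 239.74], [12.07, 113.84], [-152.46, 152.46]. Speed limits (degrees/s): [147.25, 147.25, 180, 180, 180, 180, 180].

INTERFACE

Orientations are given as a 3x3 rotation matrix whose columns are the frame's x, y, z axes.
In Python, from bench import env gives the robot as it stands.
- The arm moves only by the shell command python3 -m handwheel 'ROWS' [FORCE]. ROWS is JSON, a list of rows, each a list of 7 numbers: the turn, a rotation vector about the tool's x, y, z in rad, then the shift along the tool's x, y, z in m, then the finger opening in m, from 0 to 0.087. In form: [[ax, ay, az, dx, dy, dz, jaw], ...]. A call has 1 to 12 rows; each row shifts and turns the pose as measured when the row begins, along the tool's axes as they then stand; what a row does not reach is not made up. A row lasts 1/12 s, in which the tool goes at most 41.7 mm and 7.16 degrees, less where a joint would pass 70% of its speed; a pose out of reach is approached as far as the arm can. A call with a gripper value outside its range is refused whole. The fingers move at their own pace and stop on an object; FORCE is the grip in N (left out, the last holds). Time passes only in rows, so rows that do not move let the fingers close. It gives the time, the measured TCP pose, the force and the opening at its end, in the units of the state.
- env.read_state(): the state, without advancing time (a new reading comes with each control period).
- env.camera(name): name is "scene" or "top" or "wrist"; returns a dict with "frame" (400x640x3 uint8, red, green, blue), "range_z" (400x640 float32, m along the optical axis (not along the pixel's ray), 0 where there is no reading), "K" (3x3 intrinsics, pixels), "k1" (the pictures are not rectified: a ray, as slopes to the right and down, at radius r is drawn at 1 + k1 r^2 times it, then the intrinsics apply), "cam_to_world" (4x4, takes a point from camera to world coordinates); the wrist camera has in their place "tool_from_camera" (4x4, takes a point from camera to tool coordinates, whose origin is the TCP and whose axes are the tool frame's). Camera axes: x right, y down, z forward; pixel columns grow to the right and rows downward; lengths in m; the calibration is good to about 2 mm. A picture is of the moment at which its call begins: read the wrist's pose just before it.
- env.hand_in(): hands the job in, once; it reports no verdict.
The state is a dict: "clock": time; "qpos": joint angles; "qd": joint speeds; "tau": joint torques, N m; "ee_pos": TCP position; "tool_rot": TCP orientation; "force": force on the tool from outside, world axes, zero at the start; "ft_torque": the same for the moment, N m; "finger_gap": finger opening in m.
Only numpy, scipy, OpenCV 4.12 (cv2) and the standard library are available. Lean on these libraries where they do the work, as an engineer would, in place of code of your own. Each camera call takes 0.05 s, during which the arm holds its last target. There are 200 camera calls.

## Working session

There is one attempt and no reset: what is moved stays moved. The work goes in short steps, Python scripts to look and compute and a shell command to move; the robot and the scene stay as the last step left them, time stands still between calls to the robot, and variables do not carry over. Pictures are saved under pics/ and viewed, about 8 in all and at most 12, crops included, and the job is handed in when it is done.

```bash
ls; mkdir -p pics; cat > h.py <<'E'
import numpy as np, cv2
from bench import env
def pts(c):
    d=c["range_z"]; K=c["K"]; h,w=d.shape
    u,v=np.meshgrid(np.arange(w),np.arange(h))
    D=np.array([c["k1"],0,0,0,0.])
    n=cv2.undistortPoints(np.stack([u,v],-1).reshape(-1,1,2).astype(np.float32),K,D).reshape(h,w,2)
    P=np.dstack([n[...,0]*d,n[...,1]*d,d,np.ones_like(d)])
    return P@c["cam_to_world"].T
E
python3 - <<'E'
from h import *
s=env.read_state(); print(s["clock"],s["ee_pos"],s["tool_rot"],s["force"],s["finger_gap"])
a=env.camera("top"); cv2.imwrite("pics/top.png",a["frame"][...,::-1]); np.save("top.npy",pts(a))
b=env.camera("scene"); cv2.imwrite("pics/scene.png",b["frame"][...,::-1]); np.save("scene.npy",pts(b))
print(a["cam_to_world"],b["cam_to_world"])
E
```

```text
pics
0.0 [ 0.1978869  -0.64470535  0.22147312] [[-6.62220431e-04  2.93454039e-01 -9.55972954e-01]
 [ 1.88835298e-03 -9.55971092e-01 -2.93454776e-01]
 [-9.99997998e-01 -1.99954613e-03  7.89187778e-05]] [-0.16915877 -1.40607597  0.33781196] 0.08724413144729123
[[ 0.0275378  -0.99009995  0.1376363   0.35579378]
 [-0.99959496 -0.02628545  0.01090863 -0.02699274]
 [-0.0071828  -0.13788095 -0.99042276  1.25877292]
 [ 0.          0.          0.          1.        ]] [[ 0.74316909  0.39865853 -0.53737425  1.2542004 ]
 [ 0.66898167 -0.45804212  0.58537249 -0.81386318]
 [-0.0127763  -0.79452426 -0.60709799  0.96217398]
 [ 0.          0.          0.          1.        ]]
```

View pics/top.png

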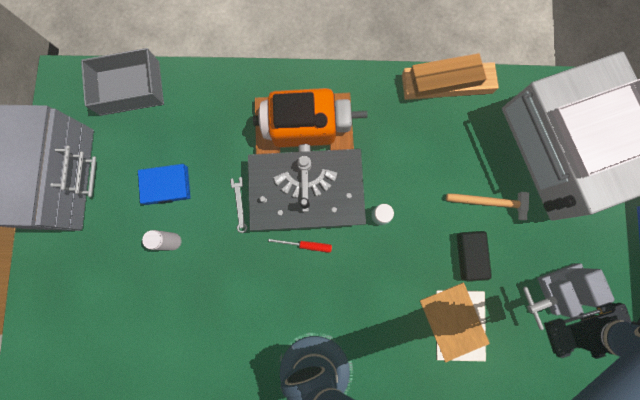

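View pics/scene.png

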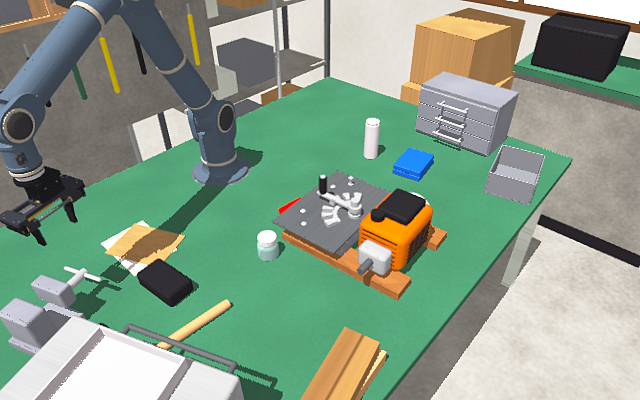

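The top view shows the pivot near (305,160), the handle near (304,204), and four marks around (262,199), (280,213), (333,210) and (349,196). I'll measure their heights and look closer.

```bash
python3 - <<'E'
from h import *
im=cv2.imread("pics/top.png")[140:240,240:375]; a=cv2.resize(im,None,fx=4,fy=4,interpolation=cv2.INTER_CUBIC)
sc=cv2.imread("pics/scene.png")[165:265,265:400]; b=cv2.resize(sc,None,fx=4,fy=4,interpolation=cv2.INTER_CUBIC)
cv2.imwrite("pics/crop.png",cv2.resize(np.vstack([a,b]),None,fx=.75,fy=.75))
P=np.load("top.npy")
Z=P[145:235,245:370,2]
m=((P[...,2]>.083)&(P[...,2]<.25)).astype(np.uint8); m[:145]=0;m[235:]=0;m[:,:245]=0;m[:,370:]=0
n,l,st,c=cv2.connectedComponentsWithStats(m)
for i in range(1,n):
    q=P[l==i]; print(st[i],q[:,:3].mean(0).round(4),q[:,2].max().round(4),np.percentile(q[:,2],80).round(4))
q=P[150:230,252:362][np.abs(P[150:230,252:362,2]-.08)<.004]
print(len(q),q.mean(0)[:3],cv2.minAreaRect(q[:,:2].astype(np.float32)))
E
```

```text
[357 149   1   1   1] [ 0.6793 -0.1133  0.083 ] 0.083 0.083
[327 151   1   1   1] [ 0.6705 -0.0213  0.0831] 0.0831 0.0831
[271 153   1   1   1] [0.6596 0.1505 0.0844] 0.0844 0.0844
[292 152   1   1   1] [0.6646 0.0861 0.0833] 0.0833 0.0833
[306 152   1   1   1] [0.6655 0.0431 0.0842] 0.0842 0.0842
[312 152   1   1   1] [0.6659 0.0246 0.0843] 0.0843 0.0843
[318 152   1   1   1] [0.6664 0.0062 0.0841] 0.0841 0.0841
[329 152   1   1   1] [ 0.6671 -0.0275  0.085 ] 0.085 0.085
[340 153   1   1   1] [ 0.6653 -0.0613  0.083 ] 0.083 0.083
[350 152   1   1   1] [ 0.6689 -0.0919  0.0845] 0.0845 0.0845
[330 154   2   1   2] [ 0.6612 -0.0323  0.0836] 0.084 0.0839
[349 154   1   1   1] [ 0.6627 -0.089   0.0837] 0.0837 0.0837
[248 157   3   2   3] [0.6442 0.2174 0.0847] 0.0862 0.0856
[283 156   1   1   1] [0.6512 0.1132 0.0839] 0.0839 0.0839
[293 157   1   1   1] [0.6489 0.0824 0.0834] 0.0834 0.0834
[ 274  156   63   56 1047] [0.5706 0.0412 0.1048] 0.1779 0.118
[327 156   1   1   1] [ 0.6543 -0.0217  0.0851] 0.0851 0.0851
[354 157   1   1   1] [ 0.6533 -0.1043  0.085 ] 0.085 0.085
[356 156   1   1
[... 13090 characters left out ...]
 0.0842 0.084
[306 225   1   1   1] [0.4415 0.0356 0.0833] 0.0833 0.0833
[324 224   1   2   2] [ 0.4442 -0.0183  0.0857] 0.0874 0.0867
[327 224   1   1   1] [ 0.4462 -0.0272  0.0833] 0.0833 0.0833
[349 224   1   1   1] [ 0.4478 -0.0929  0.0848] 0.0848 0.0848
[293 226   1   1   1] [0.4374 0.0743 0.0838] 0.0838 0.0838
[297 227   1   1   1] [0.4347 0.0623 0.0834] 0.0834 0.0834
[322 226   1   1   1] [ 0.4398 -0.0124  0.0835] 0.0835 0.0835
[251 228   2   2   2] [0.4264 0.1982 0.0843] 0.0845 0.0844
[271 228   1   1   1] [0.4295 0.1398 0.085 ] 0.085 0.085
6495 [0.54852154 0.03806001 0.07945601] ((0.5535747408866882, 0.03635402023792267), (0.2351522296667099, 0.34164994955062866), 4.482247352600098)
```

View pics/crop.png

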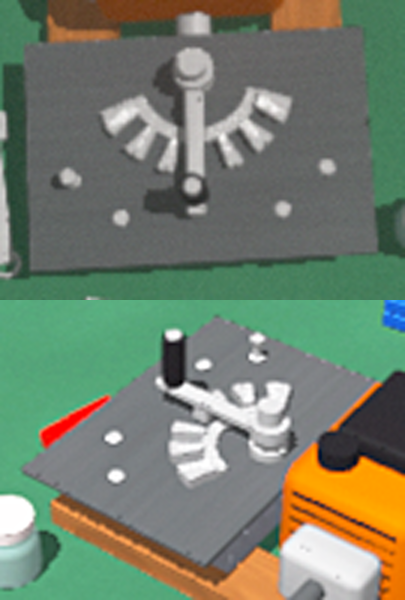

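The tall post is the outermost left mark, at about (0.515, 0.166) with its top at 0.110. That puts it at −52° of swing. Next I fit the pivot and yaw, and estimate the ring skew.

```bash
python3 - <<'E'
from h import *
a=env.camera("top"); f=a["frame"]; K=a["K"];T=a["cam_to_world"];D=np.array([a["k1"],0,0,0,0.])
def ray(px,z):
    n=cv2.undistortPoints(np.array(px,np.float32).reshape(-1,1,2),K,D).reshape(-1,2)
    d=np.c_[n,np.ones(len(n))]@T[:3,:3].T; return T[:3,3]+d*((z-T[2,3])/d[:,2])[:,None]
g=f.max(2).astype(int)
def cen(u0,v0,r=6,th=130):
    v,u=np.mgrid[v0-r:v0+r+1,u0-r:u0+r+1]; w=np.clip(g[v0-r:v0+r+1,u0-r:u0+r+1]-th,0,None)
    return [(u*w).sum()/w.sum(),(v*w).sum()/w.sum()]
W=np.vstack([ray([cen(262,199)],.110),ray([cen(280,212)],.085),ray([cen(334,209)],.085),ray([cen(349,195)],.085)])[:,:2]
print(W)
t=np.radians([-52,-30,30,52]); G=-.163*np.c_[np.cos(t),np.sin(t)]
gm,wm=G.mean(0),W.mean(0); A=(G-gm);B=(W-wm)
yaw=np.arctan2((A[:,0]*B[:,1]-A[:,1]*B[:,0]).sum(),(A*B).sum()); R=np.array([[np.cos(yaw),-np.sin(yaw)],[np.sin(yaw),np.cos(yaw)]])
piv=wm-R@gm; print("yaw",np.degrees(yaw),"piv",piv,"res",(W-(G@R.T+piv)).round(4).tolist())
np.savez("fit.npz",yaw=yaw,piv=piv)
P=pts(a); dd=P[...,:2]-piv; r=np.hypot(dd[...,0],dd[...,1]); l=(dd@R); sw=np.degrees(np.arctan2(-l[...,1],-l[...,0]))
hm=(P[...,2]>.15)&(P[...,2]<.19)&(r<.16)&(r>.1); print("handle",hm.sum(),P[hm][:,:3].mean(0),sw[hm].mean(),r[hm].mean())
# brightness profile of ring at r=85..., z=.092
for s in range(-66,67,2):
    th=np.radians(s); q=[]
    for rr in np.arange(.074,.099,.003):
        x=piv+R@(-rr*np.array([np.cos(th),np.sin(th)])); Tc=np.linalg.inv(T); c=Tc[:3,:3]@np.r_[x,.092]+Tc[:3,3]
        px=cv2.projectPoints(c.reshape(1,3),np.zeros(3),np.zeros(3),K,D)[0].ravel().astype(np.float32)
        q.append(cv2.getRectSubPix(g.astype(np.float32),(1,1),(float(px[0]),float(px[1])))[0,0])
    print(s,int(np.mean(q)),end=" | ")
E
```

```text
[[ 0.51402186  0.16411687]
 [ 0.47814845  0.1150812 ]
 [ 0.49125543 -0.046774  ]
 [ 0.53518914 -0.09002757]]
yaw 4.703412165842168 piv [0.62500455 0.04550098] res [[-0.0004, -0.0012], [0.0005, -0.0001], [0.0003, 0.0005], [-0.0003, 0.0007]]
handle 1500 [0.73038817 0.05615571 0.17438863] -5.422674028275182 0.12908724341588876
-66 205 | -64 224 | -62 233 | -60 220 | -58 186 | -56 136 | -54 105 | -52 100 | -50 100 | -48 104 | -46 138 | -44 186 | -42 206 | -40 202 | -38 190 | -36 169 | -34 127 | -32 102 | -30 101 | -28 98 | -26 100 | -24 145 | -22 192 | -20 204 | -18 197 | -16 150 | -14 85 | -12 66 | -10 88 | -8 140 | -6 191 | -4 197 | -2 201 | 0 201 | 2 181 | 4 120 | 6 101 | 8 101 | 10 99 | 12 84 | 14 77 | 16 128 | 18 192 | 20 208 | 22 197 | 24 170 | 26 124 | 28 100 | 30 96 | 32 79 | 34 85 | 36 144 | 38 191 | 40 209 | 42 216 | 44 207 | 46 180 | 48 132 | 50 102 | 52 97 | 54 90 | 56 90 | 58 144 | 60 197 | 62 222 | 64 227 | 66 213 |
```

The mark fit is tight, with residuals of 1.2 mm or less. Slot edges in the image give a skew of about +0.7°, so I expect the slot near −51.2°. Now I move towards the handle at about (0.500, 0.041).

```bash
python3 -m handwheel '[[0,0,0,0,-0.03,-0.026,0.087],[0,0,0,0,-0.03,-0.026,0.087],[0,0,0,0,-0.03,-0.026,0.087],[0,0,0,0,-0.03,-0.026,0.087],[0,0,0,0,-0.03,-0.026,0.087],[0,0,0,0,-0.03,-0.026,0.087],[0,0,0,0,-0.03,-0.026,0.087],[0,0,0,0,-0.03,-0.026,0.087],[0,0,0,0,-0.03,-0.026,0.087],[0,0,0,0,-0.03,-0.026,0.087],[0,0,0,0,-0.03,-0.026,0.087],[0,0,0,0,-0.03,-0.026,0.087]]' 30
cat > q.py <<'E'
from h import *
import sys
F=np.load("fit.npz"); yaw,piv=float(F["yaw"]),F["piv"]
s=env.read_state(); p,R=np.array(s["ee_pos"]),np.array(s["tool_rot"])
d=p[:2]-piv; c,sn=np.cos(yaw),np.sin(yaw); l=np.array([c*d[0]+sn*d[1],-sn*d[0]+c*d[1]])
print("t",s["clock"],"tcp",p.round(4),"swing",np.degrees(np.arctan2(-l[1],-l[0])).round(2),"r",np.hypot(*l).round(4),"F",np.round(s["force"],1),"gap",round(s["finger_gap"],4))
print("tooly",R[:,1].round(3),"toolx",R[:,0].round(3))
def go(sw,z,r=.125):
    t=np.radians(sw); g=-r*np.array([np.cos(t),np.sin(t)])
    w=np.r_[piv+np.array([c*g[0]-sn*g[1],sn*g[0]+c*g[1]]),z]
    print("to",sw,z,w.round(4),"tool shift",(R.T@(w-p)).round(4))
for a in sys.argv[1:]: go(*map(float,a.split(",")))
E
python3 q.py=- 2>/dev/null; python3 q.py -2.5,.222
```

```text
clock: 1.15
ee_pos: [0.3919, -0.1994, 0.2159]
tool_rot: [[-0.007, 0.273, -0.962], [-0.001, -0.962, -0.273], [-1.0, -0.001, 0.007]]
force: [1.2, -0.7, -0.0]
finger_gap: 0.0868
t 1.15 tcp [ 0.3919 -0.1994  0.2159] swing 41.71 r 0.3381 F [ 1.2 -0.7 -0. ] gap 0.0868
tooly [ 0.273 -0.962 -0.001] toolx [-0.007 -0.001 -1.   ]
to -2.5 0.222 [0.5001 0.0407 0.222 ] tool shift [-0.0071 -0.2013 -0.1697]
```

```bash
python3 -m handwheel '[[0,0,0,-0.003,-0.03,-0.026,0.087],[0,0,0,-0.003,-0.03,-0.026,0.087],[0,0,0,-0.003,-0.03,-0.026,0.087],[0,0,0,-0.002,-0.03,-0.026,0.087],[0,0,0,0,-0.03,-0.026,0.087],[0,0,0,0,-0.03,-0.026,0.087]]' >/dev/null; python3 q.py -2.5,.222
python3 - <<'E'
from h import *
a=env.camera("wrist"); cv2.imwrite("pics/w1.png",a["frame"][...,::-1]); print(a["tool_from_camera"].round(3))
b=env.camera("top"); cv2.imwrite("pics/top2.png",cv2.resize(b["frame"][130:240,230:380,::-1],None,fx=4,fy=4,interpolation=cv2.INTER_CUBIC))
E
```

```text
t 1.65 tcp [0.494  0.0278 0.2267] swing 2.97 r 0.1322 F [ 0.1 -1.1 -0.2] gap 0.0868
tooly [ 0.272 -0.962  0.002] toolx [-0.006 -0.004 -1.   ]
to -2.5 0.222 [0.5001 0.0407 0.222 ] tool shift [ 0.0047 -0.0107 -0.0094]
[[ 0.    -0.271  0.963 -0.163]
 [ 1.    -0.001 -0.     0.001]
 [ 0.001  0.963  0.271 -0.074]
 [ 0.     0.     0.     1.   ]]
```

View pics/w1.png

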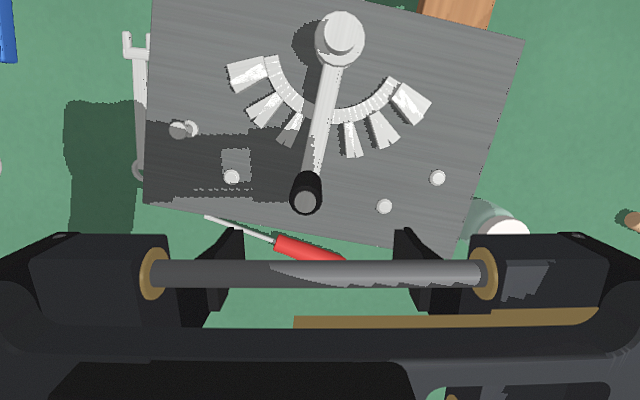

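The wrist view shows the whole ring: pivot cap (340,32), handle top (305,203) and post (180,129). I'll work out the handle position and the slot edges from here.

```bash
python3 - <<'E'
from h import *
F=np.load("fit.npz"); yaw,piv=float(F["yaw"]),F["piv"]
s=env.read_state(); W=np.eye(4); W[:3,:3]=s["tool_rot"]; W[:3,3]=s["ee_pos"]
a=env.camera("wrist"); T=W@a["tool_from_camera"]; K=a["K"];D=np.array([a["k1"],0,0,0,0.]); g=a["frame"].max(2).astype(np.float32)
def ray(px,z):
    n=cv2.undistortPoints(np.array(px,np.float32).reshape(-1,1,2),K,D).reshape(-1,2)
    d=np.c_[n,np.ones(len(n))]@T[:3,:3].T; return T[:3,3]+d*((z-T[2,3])/d[:,2])[:,None]
c,sn=np.cos(yaw),np.sin(yaw);R=np.array([[c,-sn],[sn,c]])
def sw(p): l=R.T@(p[:2]-piv); return np.degrees(np.arctan2(-l[1],-l[0])).round(2),np.hypot(*l).round(4)
m=[ray([q],z)[0] for q,z in [((305,203),.171),((180,130),.110),((232,176),.085),((384,206),.085),((437,178),.085)]]
for p in m: print(p[:2].round(4),sw(p))
Tc=np.linalg.inv(T); S=np.arange(-66,67,1.); pr=[]
for q in S:
    th=np.radians(q); X=[np.r_[piv+R@(-rr*np.array([np.cos(th),np.sin(th)])),.092] for rr in np.arange(.082,.1,.002)]
    C=(Tc[:3,:3]@np.array(X).T).T+Tc[:3,3]; px=cv2.projectPoints(C,np.zeros(3),np.zeros(3),K,D)[0].reshape(1,-1,2).astype(np.float32)
    pr.append(cv2.remap(g,px,None,cv2.INTER_LINEAR).mean())
print(" ".join(f"{int(q)}:{int(v)}" for q,v in zip(S,pr)))
E
```

```text
[0.5001 0.0452] (np.float64(-4.58), np.float64(0.1249))
[0.516  0.1712] (np.float64(-53.77), np.float64(0.1664))
[0.4803 0.1219] (np.float64(-32.53), np.float64(0.1636))
[ 0.4942 -0.0391] (np.float64(28.18), np.float64(0.1558))
[ 0.5383 -0.0815] (np.float64(50.97), np.float64(0.1538))
-66:213 -65:216 -64:232 -63:240 -62:238 -61:246 -60:235 -59:217 -58:215 -57:190 -56:139 -55:131 -54:133 -53:132 -52:131 -51:131 -50:131 -49:133 -48:108 -47:69 -46:192 -45:216 -44:214 -43:214 -42:224 -41:227 -40:223 -39:215 -38:213 -37:214 -36:216 -35:191 -34:124 -33:110 -32:107 -31:106 -30:104 -29:93 -28:93 -27:82 -26:71 -25:72 -24:132 -23:149 -22:142 -21:141 -20:141 -19:144 -18:133 -17:140 -16:143 -15:73 -14:71 -13:72 -12:72 -11:72 -10:72 -9:71 -8:97 -7:155 -6:202 -5:212 -4:218 -3:216 -2:220 -1:221 0:219 1:220 2:223 3:217 4:197 5:134 6:129 7:131 8:130 9:130 10:131 11:131 12:117 13:85 14:72 15:77 16:100 17:210 18:219 19:217 20:220 21:231 22:219 23:219 24:220 25:213 26:145 27:128 28:130 29:130 30:130 31:130 32:99 33:73 34:77 35:94 36:167 37:225 38:225 39:224 40:226 41:237 42:226 43:228 44:226 45:226 46:227 47:228 48:170 49:126 50:130 51:130 52:130 53:131 54:130 55:105 56:78 57:97 58:136 59:227 60:231 61:235 62:246 63:241 64:240 65:245 66:238
```

The wrist marks are about 7 mm off from the top view, possibly because the arm was still settling. I'll re-read now that it's still, and refit from the wrist view alone.

```bash
python3 -m handwheel '[[0,0,0,0.002,-0.006,-0.006,0.087],[0,0,0,0,0,0,0.087],[0,0,0,0,0,0,0.087]]' >/dev/null; python3 q.py -2.5,.222; cat > wr.py <<'E'
from h import *
s=env.read_state(); W=np.eye(4); W[:3,:3]=s["tool_rot"]; W[:3,3]=s["ee_pos"]
a=env.camera("wrist"); T=W@a["tool_from_camera"]; K=a["K"];D=np.array([a["k1"],0,0,0,0.]); g=a["frame"].max(2).astype(np.float32)
cv2.imwrite("pics/w2.png",a["frame"][...,::-1])
print("moved",np.array(env.read_state()["ee_pos"])-s["ee_pos"])
def ray(px,z):
    n=cv2.undistortPoints(np.array(px,np.float32).reshape(-1,1,2),K,D).reshape(-1,2)
    d=np.c_[n,np.ones(len(n))]@T[:3,:3].T; return T[:3,3]+d*((z-T[2,3])/d[:,2])[:,None]
def proj(X):
    Tc=np.linalg.inv(T); C=(Tc[:3,:3]@np.array(X).T).T+Tc[:3,3]
    return cv2.projectPoints(C,np.zeros(3),np.zeros(3),K,D)[0].reshape(-1,2)
# bright blobs on deck
m=(g[:240]>175).astype(np.uint8); n,l,st,c=cv2.connectedComponentsWithStats(m)
for i in range(1,n):
    if 60<st[i,4]<600: print("blob",st[i],c[i].round(1),ray([c[i]],.085)[0].round(4))
F=np.load("fit.npz"); piv=F["piv"]; print("pivot cap expected px",proj([np.r_[piv,.118]]))
E
python3 wr.py
```

```text
t 2.05 tcp [0.4975 0.0352 0.2233] swing -0.1 r 0.1279 F [1.3 0.2 0.1] gap 0.0866
tooly [ 0.276 -0.961  0.001] toolx [-0.009 -0.003 -1.   ]
to -2.5 0.222 [0.5001 0.0407 0.222 ] tool shift [ 0.0013 -0.0045 -0.004 ]
moved [-5.14054763e-05  9.97801775e-06  2.90508324e-05]
blob [  0   0   9  64 255] [ 3.5 33.6] [0.5584 0.359  0.085 ]
blob [351   0  22   5  64] [364.    1.3] [0.6703 0.0422 0.085 ]
blob [  0 158   4  22  69] [  1.2 168.8] [0.4243 0.36   0.085 ]
blob [229 175  16   9 104] [236.9 179.1] [0.4819 0.1164 0.085 ]
blob [437 176  15  16 170] [444.5 183.6] [ 0.536  -0.0893  0.085 ]
blob [383 205  15  15 169] [390.3 211.8] [ 0.4918 -0.0458  0.085 ]
blob [500 214  20   9  98] [508.3 217.7] [ 0.5203 -0.1707  0.085 ]
blob [208 220  24   8  73] [218.5 223.5] [0.4289 0.1255 0.085 ]
blob [498 225  35   9 221] [515.6 230. ] [ 0.5097 -0.1849  0.085 ]
blob [244 231  23   9  78] [253.1 235.9] [0.4252 0.0868 0.085 ]
pivot cap expected px [[348.73336172  45.85773302]]
```

View pics/w2.png

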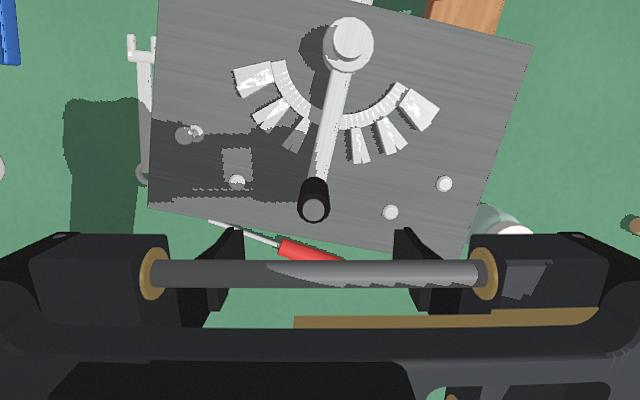

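With the arm still, the wrist and top views agree to 1 mm, and the pivot cap falls where expected. I'll redo the slot profile and handle position.

```bash
cat >> wr.py <<'E'
yaw=float(F["yaw"]);c_,sn=np.cos(yaw),np.sin(yaw);R=np.array([[c_,-sn],[sn,c_]])
p=ray([(314,210)],.171)[0]; l=R.T@(p[:2]-piv); print("handle",p,np.degrees(np.arctan2(-l[1],-l[0])),np.hypot(*l))
S=np.arange(-66,67,1.)
for r0,r1 in ((.076,.088),(.088,.1)):
    pr=[]
    for q in S:
        th=np.radians(q); X=[np.r_[piv+R@(-rr*np.array([np.cos(th),np.sin(th)])),.092] for rr in np.arange(r0,r1,.002)]
        pr.append(cv2.remap(g,proj(X).reshape(1,-1,2).astype(np.float32),None,cv2.INTER_LINEAR).mean())
    e=[round(S[i]+(170-pr[i])/(pr[i+1]-pr[i]),1) for i in range(len(S)-1) if (pr[i]-170)*(pr[i+1]-170)<0]
    print("edges",e)
E
python3 wr.py | tail -3
```

```text
handle [0.49981986 0.03861884 0.171     ] -1.5566953709890388 0.12537372153018872
edges [np.float64(-57.3), np.float64(-45.5), np.float64(-35.4), np.float64(-23.2), np.float64(-16.8), np.float64(-7.4), np.float64(5.1), np.float64(16.6), np.float64(25.1), np.float64(36.6), np.float64(47.5), np.float64(58.8)]
edges [np.float64(-56.4), np.float64(-46.3), np.float64(-34.9), np.float64(-5.7), np.float64(4.3), np.float64(16.6), np.float64(25.8), np.float64(35.8), np.float64(48.4), np.float64(58.1)]
```

```bash
python3 -m handwheel '[[0,0,0,0.01,-0.004,-0.004,0.087],[0,0,0,0.02,0,0,0.087],[0,0,0,0.02,0,0,0.087],[0,0,0,0.02,0,0,0.087],[0,0,0,0.015,0,0,0.087],[0,0,0,0,0,0,0.087]]' >/dev/null; python3 q.py -1.5,.131
```

```text
t 2.65 tcp [0.5007 0.0366 0.1342] swing -0.62 r 0.1246 F [-0.5  0.2  1.1] gap 0.0868
tooly [ 0.267 -0.964  0.003] toolx [-0.004 -0.004 -1.   ]
to -1.5 0.131 [0.5002 0.0385 0.131 ] tool shift [ 0.0032 -0.002   0.    ]
```

```bash
python3 -m handwheel '[[0,0,0,0.003,-0.002,0,0.087],[0,0,0,0,0,0,0.015],[0,0,0,0,0,0,0.015],[0,0,0,0,0,0,0.015],[0,0,0,0,0,0,0.015],[0,0,0,0,0,0,0.015],[0,0,0,0,0,0,0.015],[0,0,0,0,0,0,0.015],[0,0,0,0,0,0,0.015]]' 35 >/dev/null; python3 q.py -1.5,.131
```

```text
t 3.4 tcp [0.5025 0.0385 0.1341] swing -1.45 r 0.1227 F [ 0.8 -0.5 -0.3] gap 0.0419
tooly [ 0.265 -0.964  0.004] toolx [ 0.002 -0.004 -1.   ]
to -1.5 0.131 [0.5002 0.0385 0.131 ] tool shift [ 0.0031 -0.0006  0.0023]
```

```bash
python3 -m handwheel '[[0,0,0,0,0,0,0.015],[0,0,0,0,0,0,0.015],[0,0,0,0,0,0,0.015],[0,0,0,0,0,0,0.015],[0,0,0,0,0,0,0.015],[0,0,0,0,0,0,0.015]]' >/dev/null; python3 q.py -1.5,.131
```

```text
t 3.9 tcp [0.5025 0.0387 0.1343] swing -1.52 r 0.1227 F [-0.1 -0.4  0.9] gap 0.0251
tooly [ 0.265 -0.964  0.004] toolx [ 0.002 -0.004 -1.   ]
to -1.5 0.131 [0.5002 0.0385 0.131 ] tool shift [ 0.0033 -0.0005  0.0023]
```

The handle is gripped (gap 25 mm) and TCP z is 0.134 at lift 0. Now I lift about 15 mm.

```bash
python3 -m handwheel '[[0,0,0,-0.006,0,0,0.015],[0,0,0,-0.006,0,0,0.015],[0,0,0,-0.004,0,0,0.015],[0,0,0,0,0,0,0.015]]' >/dev/null; python3 q.py -10,.150,.1235 -20,.150,.1235 -51.2,.150,.1235
```

```text
t 4.2333 tcp [0.5027 0.0387 0.1493] swing -1.51 r 0.1225 F [ 3.3  0.7 -7.6] gap 0.025
tooly [ 0.266 -0.964  0.003] toolx [ 0.002 -0.002 -1.   ]
to -10.0 0.15 [0.502  0.0569 0.15  ] tool shift [-0.0007 -0.0177 -0.0042]
to -20.0 0.15 [0.5059 0.0781 0.15  ] tool shift [-0.0007 -0.0371 -0.0136]
to -51.2 0.15 [0.54   0.1351 0.15  ] tool shift [-0.0008 -0.083  -0.0616]
```

```bash
python3 -m handwheel '[[0,0,0,-0.0005,-0.009,-0.002,0.015],[0,0,0,0,-0.009,-0.002,0.015],[0,0,0,0,-0.010,-0.0045,0.015],[0,0,0,0,-0.010,-0.005,0.015]]' >/dev/null; python3 q.py -25,.150,.1235 -32,.150,.1235 -38,.15,.1235 -44,.15,.1235
```

```text
t 4.5667 tcp [0.5016 0.0674 0.1467] swing -14.78 r 0.1253 F [ 0.1 -4.7 -7.1] gap 0.0251
tooly [ 0.245 -0.969  0.013] toolx [-0.01  -0.016 -1.   ]
to -25.0 0.15 [0.5092 0.0883 0.15  ] tool shift [-0.0037 -0.0184 -0.0124]
to -32.0 0.15 [0.5153 0.1021 0.15  ] tool shift [-0.004  -0.0303 -0.0217]
to -38.0 0.15 [0.5218 0.1133 0.15  ] tool shift [-0.0043 -0.0395 -0.0307]
to -44.0 0.15 [0.5294 0.1237 0.15  ] tool shift [-0.0045 -0.0477 -0.0407]
```

z is sagging (lift 12.4 mm), so I raise it first and then keep swinging with upward compensation.

```bash
python3 -m handwheel '[[0,0,0,-0.004,-0.004,-0.0025,0.015],[0,0,0,-0.001,-0.0085,-0.006,0.015],[0,0,0,-0.001,-0.0085,-0.006,0.015],[0,0,0,-0.001,-0.0085,-0.007,0.015]]' >/dev/null; python3 q.py -38,.150,.1235 -44,.15,.1235 -51.2,.15,.1235
```

```text
t 4.9 tcp [0.5069 0.0903 0.1478] swing -25.46 r 0.1263 F [-1.7 -4.9 -6.8] gap 0.0255
tooly [ 0.226 -0.974  0.024] toolx [-0.035 -0.033 -0.999]
to -38.0 0.15 [0.5218 0.1133 0.15  ] tool shift [-0.0035 -0.019  -0.0196]
to -44.0 0.15 [0.5294 0.1237 0.15  ] tool shift [-0.0041 -0.0274 -0.0294]
to -51.2 0.15 [0.54   0.1351 0.15  ] tool shift [-0.0048 -0.0361 -0.0422]
```

```bash
python3 -m handwheel '[[0,0.02,-0.012,-0.003,-0.006,-0.006,0.015],[0,0.02,-0.012,-0.001,-0.008,-0.008,0.015],[0,0.008,-0.005,-0.001,-0.008,-0.008,0.015]]' >/dev/null; python3 q.py -38,.150,.1235 -44,.15,.1235 -51.2,.15,.1235
```

```text
t 5.15 tcp [0.5151 0.1109 0.1475] swing -35.45 r 0.1279 F [-3.3 -5.9 -7.6] gap 0.025
tooly [ 0.217 -0.976 -0.   ] toolx [-0.016 -0.003 -1.   ]
to -38.0 0.15 [0.5218 0.1133 0.15  ] tool shift [-0.0026 -0.0009 -0.007 ]
to -44.0 0.15 [0.5294 0.1237 0.15  ] tool shift [-0.0027 -0.0094 -0.0167]
to -51.2 0.15 [0.54   0.1351 0.15  ] tool shift [-0.0029 -0.0182 -0.0295]
```

Past the −30° slot at about 13 mm lift. Continuing to about −49°.

```bash
python3 -m handwheel '[[0,0.008,0,-0.003,-0.003,-0.008,0.015],[0,0.008,0,-0.001,-0.006,-0.009,0.015],[0,0,0,-0.001,-0.005,-0.008,0.015],[0,0,0,0,0,0,0.015],[0,0,0,0,0,0,0.015]]' >/dev/null; python3 q.py -51.2,.15,.1235
python3 - <<'E'
from h import *
a=env.camera("wrist"); cv2.imwrite("pics/w3.png",a["frame"][:300,:,::-1])
E
```

```text
t 5.5667 tcp [0.5247 0.124  0.1468] swing -42.78 r 0.1274 F [ 0.7 -1.6 -8. ] gap 0.0251
tooly [ 0.209 -0.978  0.004] toolx [-0.027 -0.01  -1.   ]
to -51.2 0.15 [0.54   0.1351 0.15  ] tool shift [-0.0038 -0.0076 -0.0171]
```

View pics/w3.png

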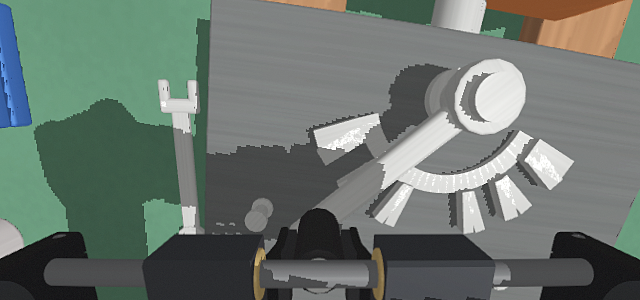

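The lever is now between the two left slots, gripped, with its tongue clear. I'll add an optical lever-angle measurement and move on to about −50°.

```bash
cat > lv.py <<'E'
import sys
from h import *
s=env.read_state(); W=np.eye(4); W[:3,:3]=s["tool_rot"]; W[:3,3]=s["ee_pos"]
a=env.camera("wrist"); T=np.linalg.inv(W@a["tool_from_camera"]); K=a["K"];D=np.array([a["k1"],0,0,0,0.]); g=a["frame"].max(2).astype(np.float32)
F=np.load("fit.npz"); piv=F["piv"]; yaw=float(F["yaw"]);c,sn=np.cos(yaw),np.sin(yaw);R=np.array([[c,-sn],[sn,c]])
z=float(sys.argv[1]); S=np.arange(-75,-25,.5)
for rr in (.045,.055,.065,.075,.085):
    X=[np.r_[piv+R@(-rr*np.array([np.cos(t),np.sin(t)])),z] for t in np.radians(S)]
    C=(T[:3,:3]@np.array(X).T).T+T[:3,3]; px=cv2.projectPoints(C,np.zeros(3),np.zeros(3),K,D)[0].reshape(1,-1,2).astype(np.float32)
    pr=cv2.remap(g,px,None,cv2.INTER_LINEAR).ravel()
    print(rr,"arm half-width",np.degrees(np.arcsin(.009/rr)).round(1),[round(float(S[i]+.5*(165-pr[i])/(pr[i+1]-pr[i])),1) for i in range(len(S)-1) if (pr[i]-165)*(pr[i+1]-165)<0])
E
python3 lv.py .124
python3 -m handwheel '[[0,0.02,0,-0.004,-0.004,-0.009,0.015],[0,0.01,0,-0.001,-0.004,-0.009,0.015],[0,0,0,0,0,0,0.015],[0,0,0,0,0,0,0.015]]' >/dev/null; python3 q.py -51.2,.15,.1235; python3 lv.py .124
```

```text
0.045 arm half-width 11.5 [-55.5, -34.5]
0.055 arm half-width 9.4 [-53.2, -35.9, -34.3]
0.065 arm half-width 8.0 [-74.9, -68.7, -51.7, -25.8]
0.075 arm half-width 6.9 [-74.2, -62.8, -41.8, -37.9, -33.0]
0.085 arm half-width 6.1 [-73.3, -61.2, -32.5]
t 6.0 tcp [0.5338 0.1341 0.1495] swing -48.86 r 0.1272 F [ 0.2 -2.5 -8.6] gap 0.0252
tooly [ 0.205 -0.979  0.005] toolx [-0.012 -0.007 -1.   ]
to -51.2 0.15 [0.54   0.1351 0.15  ] tool shift [-0.0006  0.0003 -0.0063]
0.045 arm half-width 11.5 [-60.6, -39.3]
0.055 arm half-width 9.4 [-58.5, -41.0, -36.5]
0.065 arm half-width 8.0 [-74.4, -57.1, -30.7, -30.3, -27.9]
0.075 arm half-width 6.9 [-68.7, -50.8, -43.2, -34.1, -26.4]
0.085 arm half-width 6.1 [-74.3, -66.6, -44.0, -42.8, -33.3]
```

The camera puts the lever at −49.9° (the TCP says −48.9°). I nudge about 1.3° further, then lower in small steps to feel for the slot.

```bash
python3 -m handwheel '[[0,0,0,-0.0005,-0.0022,-0.0033,0.015],[0,0,0,0,0,0,0.015],[0,0,0,0,0,0,0.015]]' >/dev/null; python3 q.py; python3 lv.py .124 | head -2
python3 -m handwheel '[[0,0,0,0.003,0,0,0.015],[0,0,0,0.003,0,0,0.015],[0,0,0,0,0,0,0.015]]' >/dev/null; python3 q.py;
```

```text
t 6.3 tcp [0.5353 0.1357 0.1496] swing -49.88 r 0.1272 F [-1.  -2.5 -8.4] gap 0.0249
tooly [ 0.203 -0.979  0.005] toolx [-0.015 -0.009 -1.   ]
0.045 arm half-width 11.5 [-61.7, -40.2]
0.055 arm half-width 9.4 [-59.6, -41.9, -37.8]
t 6.6 tcp [0.5354 0.1358 0.1435] swing -49.93 r 0.1272 F [-0.8 -3.2 -7.8] gap 0.0254
tooly [ 0.203 -0.979  0.005] toolx [-0.014 -0.008 -1.   ]
```

```bash
python3 -m handwheel '[[0,0,0,0.002,0,0,0.015],[0,0,0,0,0,0,0.015]]' >/dev/null; python3 q.py|head -1
python3 -m handwheel '[[0,0,0,0.002,0,0,0.015],[0,0,0,0,0,0,0.015]]' >/dev/null; python3 q.py|head -1
```

```text
t 6.7667 tcp [0.5354 0.1359 0.1413] swing -49.94 r 0.1272 F [-2.  -2.6 -7.7] gap 0.0253
t 6.9333 tcp [0.5355 0.1359 0.1392] swing -49.98 r 0.1273 F [-1.  -3.6 -7.8] gap 0.0255
```

The lever still hangs freely at lift of about 5 mm with no ring contact, so the tongue is in the slot. Lowering the rest of the way.

```bash
python3 -m handwheel '[[0,0,0,0.002,0,0,0.015],[0,0,0,0.002,0,0,0.015],[0,0,0,0,0,0,0.015]]' >/dev/null; python3 q.py|head -1
python3 -m handwheel '[[0,0,0,0.002,0,0,0.015],[0,0,0,0,0,0,0.015]]' >/dev/null; python3 q.py|head -1
```

```text
t 7.1833 tcp [0.5355 0.136  0.1352] swing -50.02 r 0.1273 F [-2.  -3.4 -6. ] gap 0.025
t 7.35 tcp [0.5363 0.1368 0.135 ] swing -50.52 r 0.1273 F [-2.2 -4.4 -5.4] gap 0.0252
```

```bash
python3 -m handwheel '[[0,0,0,0.003,0,0,0.015],[0,0,0,0.003,0,0,0.015],[0,0,0,0.003,0,0,0.015]]' >/dev/null; python3 q.py|head -1
python3 - <<'E'
from h import *
b=env.camera("scene"); cv2.imwrite("pics/s3.png",cv2.resize(b["frame"][160:240,280:400,::-1],None,fx=6,fy=6,interpolation=cv2.INTER_CUBIC))
E
```

```text
t 7.6 tcp [0.5389 0.1395 0.1337] swing -52.21 r 0.1275 F [-12.1  -7.6  19.1] gap 0.0249
```

View pics/s3.png

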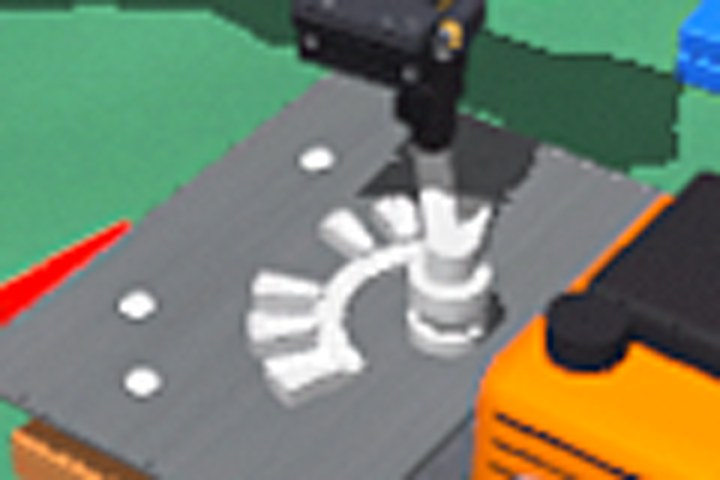

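It has bottomed: contact force is +19 N at z 0.1337, which matches the lift-0 height at grasp. Letting go.

```bash
python3 -m handwheel '[[0,0,0,0,0,0,0.07],[0,0,0,0,0,0,0.07],[0,0,0,0,0,0,0.07],[0,0,0,0,0,0,0.07],[0,0,0,0,0,0,0.07],[0,0,0,0,0,0,0.07],[0,0,0,0,0,0,0.07],[0,0,0,0,0,0,0.07]]' >/dev/null; python3 q.py
```

```text
t 8.3167 tcp [0.5471 0.1479 0.141 ] swing -57.43 r 0.1286 F [-0.1 -1.   0.7] gap 0.067
tooly [ 0.212 -0.977 -0.001] toolx [ 0.019  0.005 -1.   ]
```

```bash
python3 -m handwheel '[[0,0,0,-0.015,0,0,0.08],[0,0,0,-0.025,0,0,0.08],[0,0,0,-0.03,0,0,0.08],[0,0,0,-0.03,0,0,0.08],[0,0,0,0,0,0.03,0.08],[0,0,0,0,0,0.03,0.08],[0,0,0,0,0,0,0.08],[0,0,0,0,0,0,0.08]]' >/dev/null; python3 q.py
python3 lv.py .111
python3 - <<'E'
from h import *
a=env.camera("wrist")["frame"][:300,:,::-1]; b=cv2.resize(env.camera("scene")["frame"][160:240,280:420,::-1],(525,300),interpolation=cv2.INTER_CUBIC)
cv2.imwrite("pics/end.png",np.vstack([a[:,50:575],b]))
t=env.camera("top"); P=pts(t); cv2.imwrite("pics/topend.png",t["frame"][...,::-1])
F=np.load("fit.npz"); q=P[150:235,250:365].reshape(-1,4); d=q[:,:2]-F["piv"]; r=np.hypot(*d.T); m=(r>.11)&(r<.14)&(d[:,0]<0)&(q[:,2]>.14)&(q[:,2]<.19); print("handle top",m.sum(),q[m][:,:3].mean(0) if m.any() else 0,np.median(q[m][:,2]) if m.any() else 0)
E
```

```text
t 8.9833 tcp [0.485  0.1345 0.2428] swing -37.17 r 0.1659 F [ 1.  -0.3  0.1] gap 0.0802
tooly [ 0.212 -0.977 -0.003] toolx [ 0.016  0.006 -1.   ]
0.045 arm half-width 11.5 [-64.2, -42.5]
0.055 arm half-width 9.4 [-62.0, -44.2]
0.065 arm half-width 8.0 [-70.9, -67.8, -60.5]
0.075 arm half-width 6.9 [-71.5, -64.1, -59.4, -38.3, -26.9]
0.085 arm half-width 6.1 [-70.7, -62.1, -58.5, -37.2, -27.1]
handle top 11 [0.53384341 0.12911951 0.15660556] 0.15748240370052047
```

View pics/end.png

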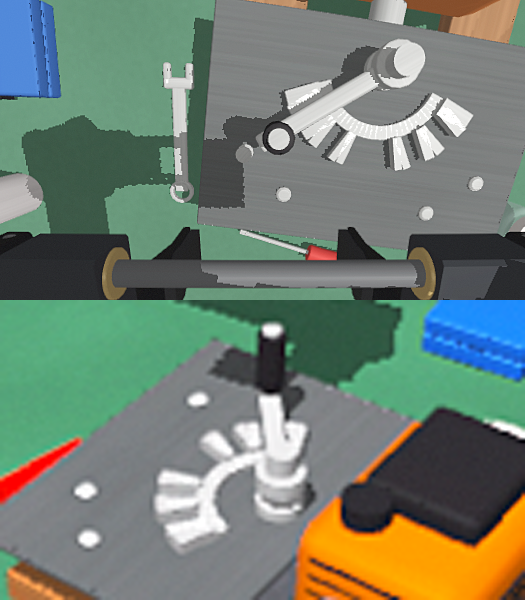

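The lever is released at about −52.5 to −53°, close to the post. I'll check that it is fully down by wrist depth of the handle top: 0.171 if home, 0.181 if resting on the ring.

```bash
python3 - <<'E'
from h import *
s=env.read_state(); W=np.eye(4); W[:3,:3]=s["tool_rot"]; W[:3,3]=s["ee_pos"]
a=env.camera("wrist"); a["cam_to_world"]=W@a["tool_from_camera"]; P=pts(a); F=np.load("fit.npz"); piv=F["piv"]
h=P[132:147,322:337].reshape(-1,4); h=h[h[:,2]>.15]; print("handle top",len(h),np.median(h,0)[:3])
D=P[165:225,420:440].reshape(-1,4); print("deck z",np.median(D[:,2]))
x=P[60:130,350:420].reshape(-1,4); d=np.hypot(*(x[:,:2]-piv).T)
for r0 in (.045,.06,.075,.09): m=(abs(d-r0)<.006)&(x[:,2]>.097)&(x[:,2]<.14); print("arm z at r",r0,m.sum(),np.median(x[m,2]))
p=np.median(h,0)[:2]-piv; print("r",np.hypot(*p)); n=piv+p/np.hypot(*p)*.145
for M in ([.514,.1641],): print("nose-post",np.hypot(*(n-M)))
yaw=float(F["yaw"]); t=np.radians(-52); g=-.163*np.array([np.cos(t),np.sin(t)]); M=piv+[np.cos(yaw)*g[0]-np.sin(yaw)*g[1],np.sin(yaw)*g[0]+np.cos(yaw)*g[1]]; print("fit post",M,np.hypot(*(n-M)))
A,B=cv2.imread("pics/top.png"),cv2.imread("pics/topend.png")
df=(cv2.absdiff(A,B).max(2)>60).astype(np.uint8); nn,l,st,_=cv2.connectedComponentsWithStats(df); print([list(map(int,q)) for q in st[1:] if q[4]>25])
E
```

```text
handle top 225 [0.54221522 0.13865907 0.17542921]
deck z 0.08049398702248009
arm z at r 0.045 254 0.11220588094054523
arm z at r 0.06 257 0.11193907954321397
arm z at r 0.075 259 0.11207051022078157
arm z at r 0.09 254 0.11217580053601264
r 0.12462946769504174
nose-post 0.017886734904940152
fit post [0.51445739 0.16528547] 0.0182300707322504
[[231, 165, 18, 68, 389], [289, 167, 12, 8, 58], [302, 170, 6, 13, 69], [276, 176, 26, 21, 239], [303, 187, 5, 11, 50], [260, 196, 7, 6, 26], [219, 207, 9, 15, 52], [229, 213, 6, 21, 41], [269, 239, 21, 4, 29], [245, 269, 27, 76, 187], [421, 300, 66, 36, 1552], [544, 302, 91, 98, 4140], [421, 322, 11, 15, 37], [391, 327, 13, 17, 54], [405, 331, 9, 11, 33], [375, 333, 15, 11, 40], [274, 335, 85, 37, 1006], [376, 342, 15, 9, 29], [289, 357, 43, 25, 469], [314, 382, 18, 13, 65], [319, 390, 21, 10, 121]]
```

Arm top is 0.112 and deck 0.0805, which fits home, but the handle top reads 4 mm high. I'll compare depth in the top view before and after, and check that the spanner hasn't moved.

```bash
python3 - <<'E'
from h import *
t=env.camera("top"); P1=pts(t); P0=np.load("top.npy"); piv=np.load("fit.npz")["piv"]
for n,P in(("start",P0),("now",P1)):
    q=P[150:235,250:365].reshape(-1,4); d=q[:,:2]-piv; r=np.hypot(*d.T)
    a=q[(r>.035)&(r<.062)&(d[:,0]<0)&(q[:,2]>.1)&(q[:,2]<.14)]; h=q[(r>.11)&(r<.145)&(d[:,0]<0)&(q[:,2]>.15)]
    print(n,"arm",len(a),np.median(a[:,2]),"handle",len(h),np.median(h[:,2]) if len(h) else 0)
cv2.imwrite("pics/cmp.png",np.vstack([cv2.imread("pics/top.png")[140:270,130:500],t["frame"][140:270,130:500,::-1]]))
E
```

```text
start arm 55 0.11111099011932835 handle 69 0.17083001093414185
now arm 44 0.11225332683481948 handle 659 0.35479918732033844
```

View pics/cmp.png

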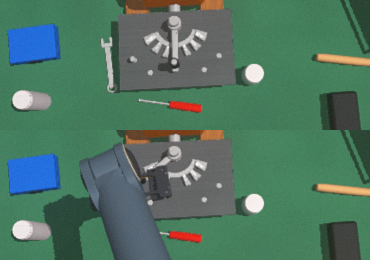

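The bystanders are in place. The arm height rose by only about 1 mm, but the robot hides the handle from the top camera. I'll back off to compare it properly.

```bash
python3 -m handwheel '[[0,0,0,-0.02,0.02,0,0.08],[0,0,0,-0.01,0.035,0,0.08],[0,0,0,0,0.04,0,0.08],[0,0,0,0,0.04,0,0.08],[0,0,0,0,0.04,0,0.08],[0,0,0,0,0.04,0,0.08],[0,0,0,0,0.04,0,0.08],[0,0,0,0,0.04,0,0.08],[0,0,0,0,0.02,0,0.08],[0,0,0,0,0,0,0.08],[0,0,0,0,0,0,0.08]]' | head -2; python3 - <<'E'
from h import *
Ps=[]
for i in range(4): Ps.append(pts(env.camera("top")))
piv=np.load("fit.npz")["piv"]
for P in [np.load("top.npy")]+Ps:
    q=P[150:235,250:365].reshape(-1,4); d=q[:,:2]-piv; r=np.hypot(*d.T)
    a=q[(r>.035)&(r<.062)&(d[:,0]<0)&(q[:,2]>.1)&(q[:,2]<.14)]; h=q[(r>.11)&(r<.145)&(d[:,0]<0)&(q[:,2]>.16)&(q[:,2]<.2)]
    k=q[abs(q[:,2]-.08)<.005]
    print("arm",len(a),np.median(a[:,2]).round(4),"handle",len(h),np.median(h[:,2]).round(4) if len(h) else 0,"deck",np.median(k[:,2]).round(4))
E
```

```text
clock: 10.2
ee_pos: [0.562, -0.1848, 0.2659]
arm 55 0.1111 handle 67 0.1709 deck 0.0792
arm 56 0.1101 handle 67 0.1704 deck 0.0793
arm 58 0.1104 handle 67 0.1711 deck 0.0793
arm 57 0.1104 handle 67 0.1701 deck 0.0793
arm 57 0.1104 handle 65 0.171 deck 0.0793
```

The arm and handle heights now match the start to within 1 mm, so the tongue is fully home. Handing in.

```bash
python3 -c "
from bench import env
print(env.read_state()['force']); print(env.hand_in())"
```

```text
[-0.92919508  0.54016452 -0.00533136]
the job is handed in; nothing more can be done
None
```

The gearbox is in the marked gear: the lever's tongue is fully down in the slot beside the tall post, and the lever is released. I handed the job in at about 10.5 s of the 48 s allowed; it reported no verdict.

**What I did:** The tall post is at −52° of swing. I took the handle from above, lifted it about 13–15 mm and swung it over the −30° slot; the lowest lift reading on the way was about 12 mm. Camera measurements put the slot at about −51°. I lowered the lever there step by step; it met no ring contact, went down to its starting height and pushed back with about 19 N. I then let go and backed off.

**Last checks:**
- **Tongue down:** seen from above, the handle top is at 0.170–0.171 m (0.171 at the start) and the arm at 0.110 m (0.111 at the start).
- **Position:** the lever sits at about −52.5° to −53°. Its nose is about 18 mm from the post, against the 32 mm limit.
- **Robot clear:** force on the tool is about 1 N or less, and the gripper is well away from everything.
- **Bystanders:** nothing looked moved in the top view before I backed off. The arm hid the spanner there, but the wrist view showed it in place beside the deck.

**Readings that disagreed:**
- An early wrist picture, taken before the arm had settled, was about 7 mm off. Repeated with the arm still, it agreed with the top view to about 1 mm.
- After release, a wrist depth reading put the handle top about 4 mm too high; the unobstructed top view did not confirm it.
- The hand drifted about 10 mm sideways as the fingers opened. The lever stayed in its slot.

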